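Find the full crock by its weight and hold its carrier level over the board

ROBOT

A 6-joint arm with a two-finger parallel gripper is mounted at the origin on the work surface. World frame = base frame: x ahead of the robot, y to its left, z up, the work surface at z = 0. Lengths are in m, angles in rad, forces in N, time in s.
With the tool pointing down it reaches from about 0.4 to 0.925 m from the base axis. Payload 12.5 kg.
Tool frame: the origin (TCP) lies midway between the tips of the shut fingers; the grasp point (between the pads) lies robot.tcp_to_grasp behind it (robot.tcp_to_grasp is the distance from the TCP to the grasp point, in m); z points along the fingers, y is the direction in which the jaws open and shut (so a half turn about z gives the same grasp; the last joint's range is limited). The gripper opens to 95 mm and grips with 3 to 60 N. Pads are 20 mm wide; open, the fingers measure 119 mm over their backs; the gripper's body (75 mm by 180 mm) begins 59 mm behind the grasp point.
Start: joints at [1.052, 0.491, 1.559, -0, 1.092, -0.106], TCP at [0.251, 0.573, 0.215] pointing down, gripper open.
Joint ranges: [-3.1, 3.1], [-0.84, 2.19], [0.05, 2.79], [-1.13, 4.28], [0.06, 2.93], [-2.69, 2.69]. Speed limits (rad/s): [2.22, 2.22, 2.79, 3.14, 3.14, 3.14].

INTERFACE

Orientations are given as a unit quaternion [w, x, y, z].
In Python, from plant import robot, imaging gives the robot as it stands. The module is installed in compiled form; this text tells all that it offers.
- The arm moves only by the shell command python3 -m creep 'ROWS' [FORCE]. ROWS is JSON, a list of rows, each a list of 7 numbers: the finger opening in mm, from 0 to 95.1, then the shift along the tool's x, y, z in mm, then the turn, a rotation vector about the tool's x, y, z in rad. A call has 1 to 20 rows; each row shifts and turns the pose as measured when the row begins, along the tool's axes as they then stand; what a row does not reach is not made up. A row lasts 1/8 s, in which the tool goes at most 62.5 mm and 10.7 degrees, less where a joint would pass 70% of its speed; a pose out of reach is approached as far as the arm can. A call is refused whole if a number of a shift passes 62.5 or a number of a turn 0.188, either way. A call with a gripper value outside its range is refused whole. The fingers move at their own pace and stop on an object; FORCE is the grip in N (left out, the last holds). Time passes only in rows, so rows that do not move let the fingers close. It gives the time, the measured TCP pose, the force and the opening at its end, in the units of the state.
- robot.get_obs(): the state, without advancing time (a new reading comes with each control period).
- imaging.grab_frame(name): name is "side" or "top" or "wrist"; returns a dict with "frame" (384x512x3 uint8, blue, green, red), "depth" (384x512 float32, m along the optical axis (not along the pixel's ray), 0 where there is no reading), "vertical_fov" (degrees; the focal length in pixels is half the picture's height over the tangent of half this angle, whatever the lens; pixels are square), "cx", "cy" (the principal point, pixels), "distortion" ([k1, k2, p1, p2, k3] as OpenCV has them; the pictures are not rectified), "pose" (4x4, takes a point from camera to world coordinates). Camera axes: x right, y up, looking along -z (the intrinsics and any distortion apply to the point x, -y, -z); pixel columns grow to the right and rows downward; lengths in m; the calibration is good to about 2 mm. A picture is of the moment at which its call begins.
- robot.hand_in(): hands the job in, once; it reports no verdict.
The state is a dict: "time": time; "joint_positions": joint angles; "joint_velocities": joint speeds; "joint_torque": joint torques, N m; "tool_pos": TCP position; "ee_rot": TCP orientation; "wrist_force": force on the tool from outside, world axes, zero at the start; "wrist_torque": the same for the moment, N m; "grip_width": finger opening in m.
Only numpy, scipy, OpenCV 4.12 (cv2) and the standard library are available. Lean on these libraries where they do the work, as an engineer would, in place of code of your own. Each camera call takes 0.05 s, during which the arm holds its last target.

TASK

Three closed crocks stand in bail-handled carriers and only one is full; they look alike, so feel by lifting the carriers which is the heavy one, and set any empty one you lifted back, without dropping it, upright where it stood. Lift the carrier with the full crock by its bail and hold it level and still over the middle of the wooden board, its underside about 10 cm above the board, and finish while still holding it there. Do not tip any crock, and leave the two glass jars, mug, opener, tamper and seamer where they are.

Things in the scene. Friction and masses are not known exactly. Their poses are not given: they have to be found in the camera images.
- carrier_a: one of 3 alike loose steel carriers, 0.15 kg: round dish 100 mm across, floor 5 mm thick, rim 20 mm high, rigid bail of 10 mm round wire: straight top bar along the carrier's y, 72 mm long, centred, axis 145 mm above the underside; its ends slope out to the uprights at y +-50 mm. A crock stands loose in it, 52 mm free between its top and the bar's axis. Origin: centre of underside; z up
- carrier_b: one of 3 alike loose steel carriers, 0.15 kg: round dish 100 mm across, floor 5 mm thick, rim 20 mm high, rigid bail of 10 mm round wire: straight top bar along the carrier's y, 72 mm long, centred, axis 145 mm above the underside; its ends slope out to the uprights at y +-50 mm. A crock stands loose in it, 52 mm free between its top and the bar's axis. Origin: centre of underside; z up
- carrier_c: one of 3 alike loose steel carriers, 0.15 kg: round dish 100 mm across, floor 5 mm thick, rim 20 mm high, rigid bail of 10 mm round wire: straight top bar along the carrier's y, 72 mm long, centred, axis 145 mm above the underside; its ends slope out to the uprights at y +-50 mm. A crock stands loose in it, 52 mm free between its top and the bar's axis. Origin: centre of underside; z up
- crock_a: one of 3 look-alike closed white stoneware crocks, lid fixed, 82 mm across, 88 mm tall, each standing loose (4 mm play all round) in one of the carriers, in any order. One of the three is full, 0.58 to 0.72 kg; the other two are empty, 0.25 to 0.36 kg. Origin: centre of underside, 5 mm above the carrier's underside; z up
- crock_b: one of 3 look-alike closed white stoneware crocks, lid fixed, 82 mm across, 88 mm tall, each standing loose (4 mm play all round) in one of the carriers, in any order. One of the three is full, 0.58 to 0.72 kg; the other two are empty, 0.25 to 0.36 kg. Origin: centre of underside, 5 mm above the carrier's underside; z up
- crock_c: one of 3 look-alike closed white stoneware crocks, lid fixed, 82 mm across, 88 mm tall, each standing loose (4 mm play all round) in one of the carriers, in any order. One of the three is full, 0.58 to 0.72 kg; the other two are empty, 0.25 to 0.36 kg. Origin: centre of underside, 5 mm above the carrier's underside; z up
- board_top (a point): middle of the top face of the wooden board, a flat slab 240 mm (x) by 180 mm (y) and 16 mm thick, fixed flat on the counter; the point lies 16 mm above the counter. x, y along its sides, z up
- glass_a: clear half-litre glass jar with a steel lid, 86 mm across, 120 mm tall; bystander. Origin: centre of the underside
- glass_b: second clear jar like glass_a; bystander. Origin: centre of the underside
- mug: white enamel mug, 82 mm across, 80 mm tall, handle at its +y; bystander. Origin: centre of the underside
- opener: red plastic jar opener lying flat, about 125 mm long, 16 mm thick; bystander. Origin: underside of its round pivot end, arms along +x
- tamper: wooden tamper lying along its own y axis, 200 mm long, 62 mm thick at the head; bystander. Origin: under the middle of its length, on the counter
- seamer: steel hand seamer, head 100 mm across and 22 mm thick with an upright knob to 82 mm and a lever that pivots over the head and reaches 0.18 m out of its middle, 50 to 70 mm above the counter; bystander. Origin: centre of the head's underside
Not all that is in view belongs to the job. What is shaped like the carrier_c but orange is not meant. Leave any orange look-alike of the carrier_b alone.

How it is judged:
On the way:
1. the carrier with the full crock is lifted clear of the counter in the fingers (((height (world z) of carrier_a above 0.03 m and contact force between carrier_a and the fingers above 1 N and (contact force between carrier_a and crock_a above 4.6 N or contact force between carrier_a and crock_b above 4.6 N or contact force between carrier_a and crock_c above 4.6 N)) or (height (world z) of carrier_b above 0.03 m and contact force between carrier_b and the fingers above 1 N and (contact force between carrier_b and crock_a above 4.6 N or contact force between carrier_b and crock_b above 4.6 N or contact force between carrier_b and crock_c above 4.6 N)) or (height (world z) of carrier_c above 0.03 m and contact force between carrier_c and the fingers above 1 N and (contact force between carrier_c and crock_a above 4.6 N or contact force between carrier_c and crock_b above 4.6 N or contact force between carrier_c and crock_c above 4.6 N)))), for 0.3 s.
At the end, for the whole second after the job is handed in: The full crock's carrier (crock load over 4.6 N) hangs in the fingers only, within 40 mm of the board's middle, underside 60-160 mm above it, level to 0.09 rad, still; crocks upright; the empties' carriers released, at rest; they and the bystanders within 30 mm of their start (((horizontal distance between carrier_a and board_top below 0.04 m and z of carrier_a in the frame of board_top between 0.06 and 0.16 m and angle between carrier_a's own z axis and vertical below 0.09 rad and linear speed of carrier_a below 0.02 m/s and angular speed of carrier_a below 0.15 rad/s and contact force between carrier_a and the fingers above 1 N and (contact force between carrier_a and crock_a above 4.6 N or contact force between carrier_a and crock_b above 4.6 N or contact force between carrier_a and crock_c above 4.6 N) and (contact force between carrier_a and carrier_b below 0.1 N and contact force between carrier_a and carrier_c below 0.1 N and contact force between carrier_a and glass_a below 0.1 N and contact force between carrier_a and glass_b below 0.1 N and contact force between carrier_a and mug below 0.1 N and contact force between carrier_a and opener below 0.1 N and contact force between carrier_a and tamper below 0.1 N and contact force between carrier_a and seamer below 0.1 N) and (distance of each of carrier_b, carrier_c from where it was at the start of the episode below 0.03 m and angle between each of carrier_b, carrier_c's own z axis and vertical below 0.03 rad and linear speed of each of carrier_b, carrier_c below 0.02 m/s and contact force between each of carrier_b, carrier_c and the fingers below 0.1 N)) or (horizontal distance between carrier_b and board_top below 0.04 m and z of carrier_b in the frame of board_top between 0.06 and 0.16 m and angle between carrier_b's own z axis and vertical below 0.09 rad and linear speed of carrier_b below 0.02 m/s and angular speed of carrier_b below 0.15 rad/s and contact force between carrier_b and the fingers above 1 N and (contact force between carrier_b and crock_a above 4.6 N or contact force between carrier_b and crock_b above 4.6 N or contact force between carrier_b and crock_c above 4.6 N) and (contact force between carrier_b and carrier_a below 0.1 N and contact force between carrier_b and carrier_c below 0.1 N and contact force between carrier_b and glass_a below 0.1 N and contact force between carrier_b and glass_b below 0.1 N and contact force between carrier_b and mug below 0.1 N and contact force between carrier_b and opener below 0.1 N and contact force between carrier_b and tamper below 0.1 N and contact force between carrier_b and seamer below 0.1 N) and (distance of each of carrier_a, carrier_c from where it was at the start of the episode below 0.03 m and angle between each of carrier_a, carrier_c's own z axis and vertical below 0.03 rad and linear speed of each of carrier_a, carrier_c below 0.02 m/s and contact force between each of carrier_a, carrier_c and the fingers below 0.1 N)) or (horizontal distance between carrier_c and board_top below 0.04 m and z of carrier_c in the frame of board_top between 0.06 and 0.16 m and angle between carrier_c's own z axis and vertical below 0.09 rad and linear speed of carrier_c below 0.02 m/s and angular speed of carrier_c below 0.15 rad/s and contact force between carrier_c and the fingers above 1 N and (contact force between carrier_c and crock_a above 4.6 N or contact force between carrier_c and crock_b above 4.6 N or contact force between carrier_c and crock_c above 4.6 N) and (contact force between carrier_c and carrier_a below 0.1 N and contact force between carrier_c and carrier_b below 0.1 N and contact force between carrier_c and glass_a below 0.1 N and contact force between carrier_c and glass_b below 0.1 N and contact force between carrier_c and mug below 0.1 N and contact force between carrier_c and opener below 0.1 N and contact force between carrier_c and tamper below 0.1 N and contact force between carrier_c and seamer below 0.1 N) and (distance of each of carrier_a, carrier_b from where it was at the start of the episode below 0.03 m and angle between each of carrier_a, carrier_b's own z axis and vertical below 0.03 rad and linear speed of each of carrier_a, carrier_b below 0.02 m/s and contact force between each of carrier_a, carrier_b and the fingers below 0.1 N))) and angle between each of crock_a, crock_b, crock_c's own z axis and vertical below 0.12 rad and contact force between each of crock_a, crock_b, crock_c and the fingers below 0.1 N and distance of each of glass_a, glass_b, mug, opener, tamper, seamer from where it was at the start of the episode below 0.03 m); the arm keeps its last pose, push and grip.
It fails at once if a crock or carrier is tipped (more than 0.4 rad) (angle between any of carrier_a, carrier_b, carrier_c, crock_a, crock_b, crock_c's own z axis and vertical above 0.4 rad).
It fails at once if a carrier is let go in the air (more than 15 mm above the counter with no finger on it) ((height (world z) of carrier_a above 0.015 m and contact force between carrier_a and the fingers below 0.02 N) or (height (world z) of carrier_b above 0.015 m and contact force between carrier_b and the fingers below 0.02 N) or (height (world z) of carrier_c above 0.015 m and contact force between carrier_c and the fingers below 0.02 N)).
It fails at once if a bystander is pushed more than 30 mm from its place (distance of any of glass_a, glass_b, mug, opener, tamper, seamer from where it was at the start of the episode above 0.03 m).
It also fails if it takes over 72 s, if anything falls off the work surface, if the arm or the gripper's body presses on something with over 40 N, if the wrist force passes 120 N, or if a joint passes its speed limit or range.

## Working session

There is one attempt and no reset: what is moved stays moved. The work goes in short steps, Python scripts to look and compute and a shell command to move; the robot and the scene stay as the last step left them, time stands still between calls to the robot, and variables do not carry over. Pictures are saved under pics/ and viewed, and the job is handed in when it is done.

```bash
mkdir -p pics; ls; cat > h.py <<'E'
import numpy as np, cv2
from plant import robot, imaging
def K(f):
    h=f["frame"].shape[0]; fl=h/2/np.tan(np.radians(f["vertical_fov"])/2)
    return np.array([[fl,0,f["cx"]],[0,fl,f["cy"]],[0,0,1.]])
def rays(f,uv):
    p=cv2.undistortPoints(np.array(uv,float).reshape(-1,1,2),K(f),np.array(f["distortion"],float)).reshape(-1,2)
    d=np.c_[p[:,0],-p[:,1],-np.ones(len(p))]
    T=np.array(f["pose"]); return T[:3,3],d@T[:3,:3].T
def onplane(f,uv,z):
    o,d=rays(f,uv); return o+d*((z-o[2])/d[:,2])[:,None]
def cloud(f):
    v,u=np.mgrid[0:384,0:512]; o,d=rays(f,np.c_[u.ravel(),v.ravel()])
    return (o+d*f["depth"].ravel()[:,None]).reshape(384,512,3)
E
python3 - <<'E'
from h import *
o=robot.get_obs(); print({k:np.round(v,3) for k,v in o.items()}, robot.tcp_to_grasp)
import pickle
for n in ["side","top","wrist"]:
    f=imaging.grab_frame(n); cv2.imwrite(f"pics/{n}0.png",f["frame"]); pickle.dump(f,open(n+"0.pkl","wb"))
    print(n,np.round(f["pose"],3).tolist(),f["vertical_fov"],f["distortion"])
E
```

```text
pics
{'time': np.float64(0.0), 'joint_positions': array([ 1.052,  0.492,  1.559, -0.   ,  1.092, -0.106]), 'joint_velocities': array([ 0.001,  0.   , -0.002, -0.   , -0.002,  0.002]), 'joint_torque': array([ 3.0000e-03, -6.1265e+01, -2.5818e+01,  6.9000e-02,  4.8000e-02,
       -0.0000e+00]), 'tool_pos': array([0.251, 0.572, 0.214]), 'ee_rot': array([-0.   ,  0.205,  0.979, -0.001]), 'wrist_force': array([ 0.367, -0.298,  0.341]), 'wrist_torque': array([-0.005,  0.049,  0.04 ]), 'grip_width': np.float64(0.095)} 0.0188
side [[0.819, 0.325, -0.472, 0.06], [-0.573, 0.434, -0.695, -0.56], [-0.021, 0.84, 0.542, 0.523], [0.0, 0.0, 0.0, 1.0]] 55.26188730168618 [-0.020187  0.        0.        0.        0.      ]
top [[-0.016, 0.998, -0.062, 0.411], [-1.0, -0.015, 0.014, 0.046], [0.013, 0.062, 0.998, 1.039], [0.0, 0.0, 0.0, 1.0]] 54.689216860293286 [-0.10958527  0.          0.          0.          0.        ]
wrist [[0.401, -0.877, -0.265, 0.175], [0.916, 0.383, 0.117, 0.606], [-0.001, -0.289, 0.957, 0.384], [0.0, 0.0, 0.0, 1.0]] 60.662538213021534 [0.00080742 0.         0.         0.         0.        ]
```

View pics/side0.png

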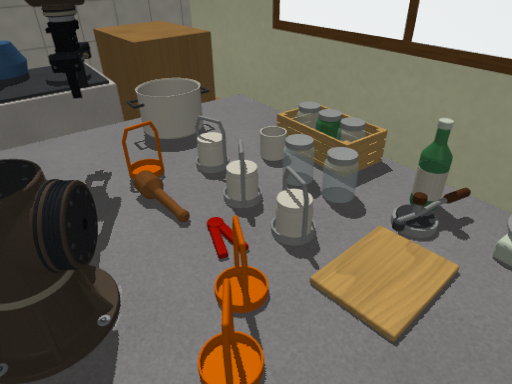

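View pics/top0.png

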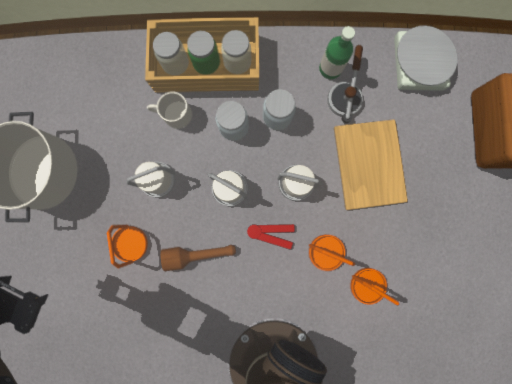

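View pics/wrist0.png

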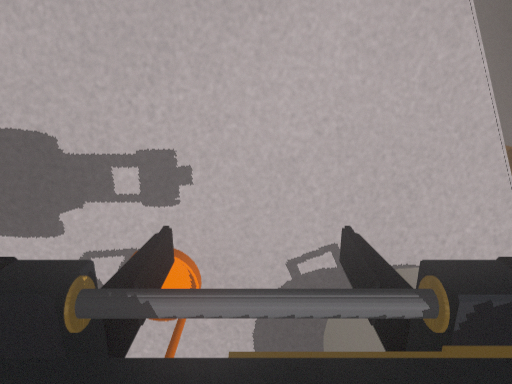

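The three grey carriers with white crocks are at about (150,178), (228,187) and (298,181) in the top view. The board is at (371,165), and three orange look-alikes sit below them in the picture. Next I measure the carriers.

```bash
python3 - <<'E'
from h import *
import pickle
f=pickle.load(open("top0.pkl","rb"));im=f["frame"]
P=cloud(f)
hsv=cv2.cvtColor(im,cv2.COLOR_BGR2HSV)
cv2.imwrite("pics/topz.png",cv2.resize(im[60:240,120:420],None,fx=2.6,fy=2.6,interpolation=cv2.INTER_CUBIC))
for c in [(150,178),(228,187),(298,181)]:
    m=np.zeros(im.shape[:2],bool); m[c[1]-40:c[1]+40,c[0]-38:c[0]+38]=1
    b=m&(P[...,2]>.13)&(P[...,2]<.165)
    q=P[b]; 
    if len(q)>5:
        mu=q.mean(0); u,s,vt=np.linalg.svd(q[:,:2]-mu[:2]); t=(q[:,:2]-mu[:2])@vt[0]
        v,uu=np.where(b)
        print(c,len(q),"bar",np.round(mu,3),"mid",np.round(mu[:2]+vt[0]*(t.max()+t.min())/2,3),"dir deg",np.degrees(np.arctan2(vt[0][1],vt[0][0])),"len",np.ptp(t),"zmax",q[:,2].max(),uu.min(),uu.max(),v.min(),v.max())
    w=m&(P[...,2]>.087)&(P[...,2]<.1)
    q=P[w]; print("  croc top",len(q),np.round((q.max(0)+q.min(0))/2,3),np.round(np.ptp(q,axis=0),3))
    q=P[m&(P[...,2]>.012)&(P[...,2]<.03)];print("  rim",len(q),np.round((q.max(0)+q.min(0))/2,3),np.round(np.ptp(q,axis=0),3))
m=cv2.inRange(hsv,(8,70,90),(25,255,255)); m[:100]=0;m[:,:330]=0;m[215:]=0;m[:,415:]=0
cs,_=cv2.findContours(m,cv2.RETR_EXTERNAL,cv2.CHAIN_APPROX_NONE);c=max(cs,key=cv2.contourArea)
r=cv2.minAreaRect(onplane(f,c.reshape(-1,2),.016)[:,:2].astype(np.float32));print("board",r)
# obstacles: high things
for n,c in dict(glass_a=(232,118),glass_b=(279,110),mug=(173,110)).items():
    q=P[c[1]-25:c[1]+25,c[0]-25:c[0]+25].reshape(-1,3);q=q[q[:,2]>.065];print(n,np.round((q.max(0)+q.min(0))/2,3),np.round(np.ptp(q,axis=0),3),q[:,2].max())
E
```

```text
(150, 178) 162 bar [0.523 0.314 0.147] mid [0.521 0.318] dir deg 110.72082125900309 len 0.09473326581661151 zmax 0.15328011930156948 127 162 166 182
  croc top 608 [0.522 0.314 0.093] [0.078 0.095 0.011]
  rim 144 [0.522 0.313 0.021] [0.1   0.09  0.018]
(228, 187) 160 bar [0.493 0.114 0.148] mid [0.494 0.115] dir deg -121.08960055878192 len 0.09707981805026586 zmax 0.15390630839830022 209 243 173 194
  croc top 596 [0.494 0.11  0.092] [0.075 0.085 0.01 ]
  rim 167 [0.465 0.091 0.021] [0.156 0.145 0.018]
(298, 181) 160 bar [ 0.507 -0.069  0.147] mid [ 0.506 -0.071] dir deg 75.65521883718586 len 0.09707017338252275 zmax 0.15327709171085502 283 321 172 183
  croc top 597 [ 0.507 -0.068  0.093] [0.076 0.101 0.012]
  rim 125 [ 0.506 -0.068  0.021] [0.097 0.102 0.018]
board ((0.5568855404853821, -0.28232812881469727), (0.24096523225307465, 0.18186867237091064), 6.11691951751709)
glass_a [0.559 0.096 0.552] [0.296 0.1   0.973] 1.0387890525689139
glass_b [ 0.574 -0.009  0.552] [0.326 0.111 0.974] 1.0387890525689139
mug [0.579 0.188 0.552] [0.337 0.284 0.974] 1.0387890525689139
```

View pics/topz.png

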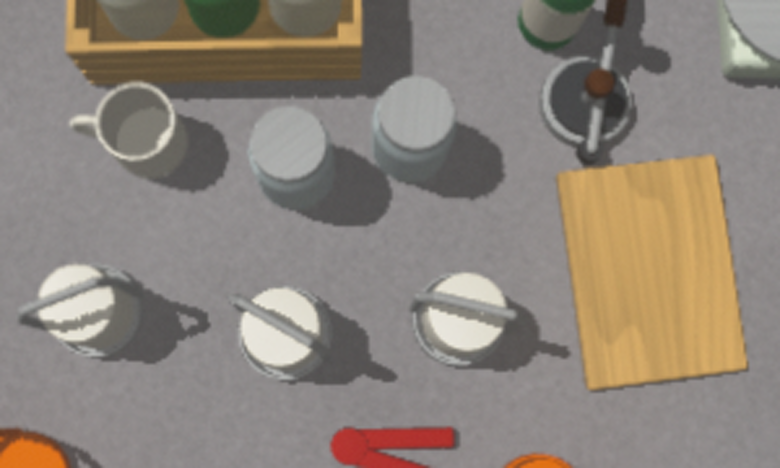

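```bash
cat > g.py <<'E'
import sys
from h import *
from scipy.spatial.transform import Rotation as R
def st():
    o=robot.get_obs(); w=o["ee_rot"]; r=R.from_quat([w[1],w[2],w[3],w[0]])
    return o,r
def go(x,y,z,bar=None):
    o,r=st(); M=r.as_matrix(); ya=np.degrees(np.arctan2(M[1,1],M[0,1]))
    if bar is None: bar=ya+90
    j=bar-90; d=(j-ya+90)%180-90
    a=np.radians(ya+d); yv=np.array([np.cos(a),np.sin(a),0]); zv=np.array([0,0,-1.]); xv=np.cross(yv,zv)
    N=np.c_[xv,yv,zv]; rv=R.from_matrix(M.T@N).as_rotvec()
    dp=np.array([x,y,z])-o["tool_pos"]
    print("t",round(float(o["time"]),2),"pos",np.round(o["tool_pos"],4),"jaw",round(ya,1),"turn",np.round(rv,3),"shift mm now-axes",np.round(M.T@dp*1e3,1),"after turn",np.round(N.T@dp*1e3,1),"F",np.round(o["wrist_force"],2),"q6",round(o["joint_positions"][5],2),"w",round(float(o["grip_width"])*1e3,1))
if __name__=="__main__": go(*map(float,sys.argv[1:]))
E
python3 g.py .522 .316 .215 110.7
```

```text
t 0.15 pos [0.2506 0.5724 0.2142] jaw 66.3 turn [-0.001  0.     0.797] shift mm now-axes [-351.4 -125.9   -0.7] after turn [-335.7  163.2   -0.8] F [0.57 0.6  0.14] q6 -0.11 w 94.9
```

```bash
python3 -m creep '[[60,0,0,0,0,0,0.16],[60,0,0,0,0,0,0.16],[60,0,0,0,0,0,0.16],[60,0,0,0,0,0,0.16],[60,0,0,0,0,0,0.16],[60,-42,20,0,0,0,0],[60,-42,20,0,0,0,0],[60,-42,20,0,0,0,0],[60,-42,20,0,0,0,0],[60,-42,20,0,0,0,0],[60,-42,20,0,0,0,0],[60,-42,20,0,0,0,0],[60,-20,12,0,0,0,0],[60,0,0,0,0,0,0]]'; python3 g.py .522 .316 .215 110.7
```

```text
time: 1.9
tool_pos: [0.5028, 0.3163, 0.2109]
ee_rot: [-0.0, 0.581, 0.814, -0.003]
wrist_force: [0.4, 0.7, -0.3]
grip_width: 0.0603
t 1.9 pos [0.5028 0.3163 0.2109] jaw 19.0 turn [-0.006  0.003 -0.03 ] shift mm now-axes [-6.6 18.  -4.1] after turn [-7.1 17.9 -4.1] F [ 0.36  0.68 -0.25] q6 0.12 w 60.3
```

```bash
python3 -m creep '[[60,-7,18,-4,-0.006,0.003,-0.03],[60,0,0,0,0,0,0]]'; cat > w.py <<'E'
import sys
from h import *
from g import go
f=imaging.grab_frame("wrist"); cv2.imwrite(sys.argv[1],f["frame"])
P=cloud(f); x,y=float(sys.argv[2]),float(sys.argv[3])
m=(P[...,2]>.143)&(P[...,2]<.165)&(np.hypot(P[...,0]-x,P[...,1]-y)<.045)
q=P[m]; print(len(q), "z", np.percentile(q[:,2],[5,50,95]).round(3) if len(q) else "")
if len(q)>10:
    mu=q.mean(0);_,_,vt=np.linalg.svd(q[:,:2]-mu[:2]);t=(q[:,:2]-mu[:2])@vt[0]
    print("bar mean",mu.round(4),"mid",(mu[:2]+vt[0]*(t.max()+t.min())/2).round(4),"dir",np.degrees(np.arctan2(vt[0][1],vt[0][0])),"len",np.ptp(t))
    v,u=np.where(m);print("px",u.min(),u.max(),v.min(),v.max())
go(x,y,.126)
E
python3 w.py pics/w1.png .522 .315
```

```text
time: 2.15
tool_pos: [0.5211, 0.3164, 0.2146]
ee_rot: [-0.0, 0.568, 0.823, -0.0]
wrist_force: [-0.5, -0.2, -0.8]
grip_width: 0.0602
1321 z [0.146 0.149 0.15 ]
bar mean [0.5181 0.3213 0.1486] mid [0.5189 0.319 ] dir -69.67609297389849 len 0.08026165555050938
px 250 263 150 251
t 2.2 pos [0.5203 0.3164 0.2144] jaw 20.8 turn [-0.002  0.     0.   ] shift mm now-axes [-2.   1.3 88.4] after turn [-2.   1.1 88.4] F [ 0.88 -0.22 -0.89] q6 0.08 w 60.0
```

View pics/w1.png

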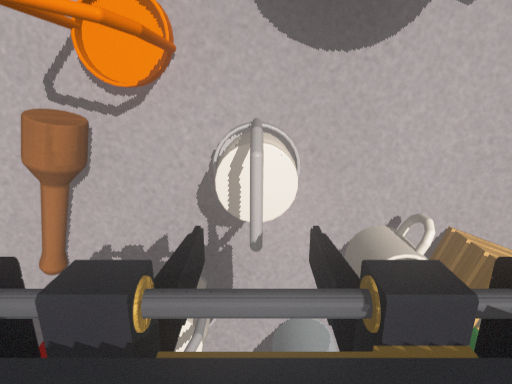

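The bar lies at column 256, midway between the fingers and in line with them, so I descend, grip, and lift about 10 mm.

```bash
python3 -m creep '[[60,0,0,25,0,0,0],[60,0,0,25,0,0,0],[60,0,0,22,0,0,0],[60,0,0,14,0,0,0],[60,0,0,0,0,0,0]]' 40; python3 g.py .521 .3165 .126 110.5
```

```text
time: 2.82
tool_pos: [0.5146, 0.3192, 0.1261]
ee_rot: [-0.001, 0.567, 0.823, -0.001]
wrist_force: [0.4, 0.5, 1.3]
grip_width: 0.06
t 2.83 pos [0.5146 0.3192 0.1261] jaw 20.9 turn [-0.004 -0.     0.006] shift mm now-axes [-4.8  5.1  0.1] after turn [-4.8  5.1  0.1] F [0.41 0.45 1.3 ] q6 0.08 w 60.0
```

```bash
python3 -m creep '[[60,-5,5,0,0,0,0],[60,0,0,0,0,0,0]]'; python3 g.py .521 .3165 .126 110.5
```

```text
time: 3.08
tool_pos: [0.5218, 0.3166, 0.1275]
ee_rot: [-0.001, 0.567, 0.823, -0.001]
wrist_force: [0.3, -0.0, 1.0]
grip_width: 0.0601
t 3.08 pos [0.5218 0.3166 0.1275] jaw 20.9 turn [-0.002 -0.     0.006] shift mm now-axes [ 0.2 -0.8  1.5] after turn [ 0.2 -0.8  1.5] F [ 0.27 -0.04  1.04] q6 0.07 w 60.1
```

```bash
python3 -m creep '[[60,0,0,1.5,0,0,0],[30,0,0,0,0,0,0],[15,0,0,0,0,0,0],[4,0,0,0,0,0,0],[4,0,0,0,0,0,0],[4,0,0,0,0,0,0]]' 40; for i in 1; do python3 g.py .521 .3165 .126 110.5; done; python3 -m creep '[[4,0,0,-4,0,0,0],[4,0,0,-4,0,0,0],[4,0,0,-3,0,0,0],[4,0,0,0,0,0,0],[4,0,0,0,0,0,0]]'; python3 g.py .521 .3165 .126 110.5;  python3 -m creep '[[4,0,0,0,0,0,0],[4,0,0,0,0,0,0]]'
```

```text
time: 3.82
tool_pos: [0.5221, 0.3166, 0.127]
ee_rot: [-0.0, 0.568, 0.823, 0.0]
wrist_force: [-0.8, -0.5, 0.2]
grip_width: 0.0153
t 3.83 pos [0.5221 0.3166 0.127 ] jaw 20.8 turn [-0.    -0.001  0.006] shift mm now-axes [ 0.3 -1.1  1. ] after turn [ 0.3 -1.1  1. ] F [-0.8  -0.49  0.23] q6 0.07 w 15.3
time: 4.45
tool_pos: [0.5213, 0.3162, 0.1375]
ee_rot: [-0.001, 0.568, 0.823, -0.001]
wrist_force: [0.6, -0.3, -4.3]
grip_width: 0.0092
t 4.45 pos [0.5213 0.3162 0.1375] jaw 20.8 turn [-0.003 -0.     0.006] shift mm now-axes [ 0.3 -0.1 11.5] after turn [ 0.3 -0.2 11.5] F [ 0.56 -0.29 -4.31] q6 0.07 w 9.2
time: 4.7
tool_pos: [0.5212, 0.3162, 0.1373]
ee_rot: [-0.001, 0.568, 0.823, -0.001]
wrist_force: [0.4, -0.9, -4.8]
grip_width: 0.009
```

```bash
python3 -m creep '[[4,0,0,-4,0,0,0],[4,0,0,0,0,0,0],[4,0,0,0,0,0,0],[4,0,0,0,0,0,0]]'; python3 - <<'E'
from h import *
f=imaging.grab_frame("side");cv2.imwrite("pics/s1.png",cv2.resize(f["frame"][80:220,110:310],None,fx=4,fy=4))
E
python3 g.py .521 .3165 .126 110.5
```

```text
time: 5.2
tool_pos: [0.5213, 0.3162, 0.1416]
ee_rot: [-0.001, 0.568, 0.823, -0.001]
wrist_force: [-0.0, 1.2, -4.4]
grip_width: 0.0092
t 5.25 pos [0.5212 0.3162 0.1416] jaw 20.8 turn [-0.003 -0.     0.006] shift mm now-axes [ 0.4 -0.  15.6] after turn [ 0.4 -0.1 15.6] F [-0.5  -0.38 -5.92] q6 0.07 w 9.3
```

View pics/s1.png

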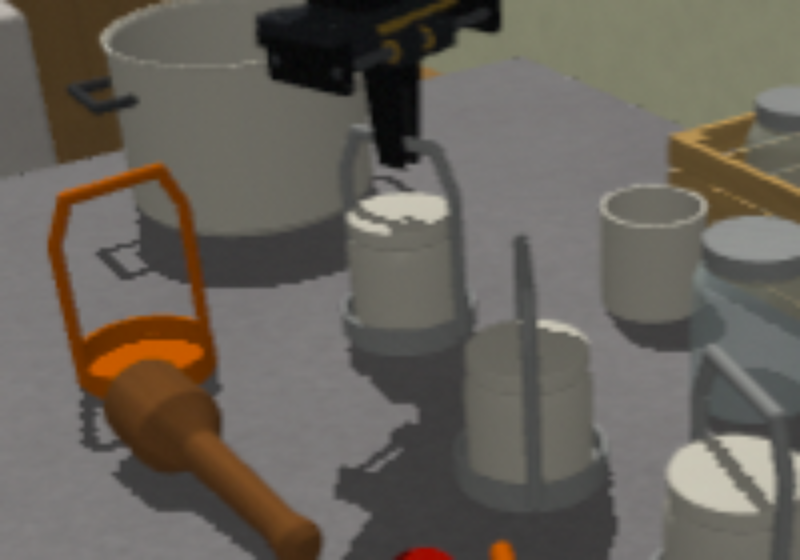

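About 5 N of load, so an empty one. I set it back down.

```bash
python3 -m creep '[[4,0,0,-0,0,0,0],[4,0,0,4,0,0,0],[4,0,0,4,0,0,0],[4,0,0,0,0,0,0]]'; python3 -m creep '[[4,0,0,2,0,0,0],[4,0,0,0,0,0,0]]';python3 -m creep '[[4,0,0,2,0,0,0],[4,0,0,0,0,0,0]]'; python3 g.py .521 .3165 .126 110.5
```

```text
time: 5.75
tool_pos: [0.5211, 0.3161, 0.1327]
ee_rot: [-0.001, 0.568, 0.823, -0.001]
wrist_force: [0.4, -0.5, -4.5]
grip_width: 0.0087
time: 6.0
tool_pos: [0.5211, 0.3161, 0.1305]
ee_rot: [-0.001, 0.568, 0.823, -0.002]
wrist_force: [0.8, 0.6, -4.4]
grip_width: 0.009
time: 6.25
tool_pos: [0.5212, 0.3162, 0.1286]
ee_rot: [-0.001, 0.568, 0.823, -0.001]
wrist_force: [1.1, 0.1, -4.5]
grip_width: 0.0091
t 6.25 pos [0.5212 0.3162 0.1286] jaw 20.8 turn [-0.003 -0.     0.006] shift mm now-axes [ 0.4 -0.   2.6] after turn [ 0.4 -0.1  2.6] F [ 1.08  0.09 -4.51] q6 0.07 w 9.1
```

```bash
for i in 1 2; do python3 -m creep '[[4,0,0,1,0,0,0],[4,0,0,0,0,0,0]]' | grep -E "pos|force"; done
```

```text
tool_pos: [0.5214, 0.3162, 0.1287]
wrist_force: [0.2, 0.6, -5.2]
tool_pos: [0.5215, 0.3161, 0.1286]
wrist_force: [-0.8, -0.4, -4.2]
```

```bash
for i in 1 2; do python3 -m creep '[[4,0,0,2,0,0,0],[4,0,0,0,0,0,0]]' | grep -E "pos|force"; done
```

```text
tool_pos: [0.5218, 0.3162, 0.1287]
wrist_force: [0.3, -0.7, -4.9]
tool_pos: [0.5221, 0.3163, 0.1287]
wrist_force: [-0.2, -1.2, -5.0]
```

```bash
python3 -m creep '[[4,0,0,3,0,0,0]]' | grep -E "pos|force";python3 -m creep '[[4,0,0,3,0,0,0]]' | grep -E "pos|force";  python3 - <<'E'
from h import *
f=imaging.grab_frame("side");cv2.imwrite("pics/s2.png",cv2.resize(f["frame"][80:220,110:310],None,fx=4,fy=4))
E
```

```text
tool_pos: [0.5224, 0.3164, 0.1284]
wrist_force: [-13.1, -8.3, 48.8]
tool_pos: [0.5229, 0.3166, 0.1285]
wrist_force: [-11.5, -6.2, 36.0]
```

View pics/s2.png

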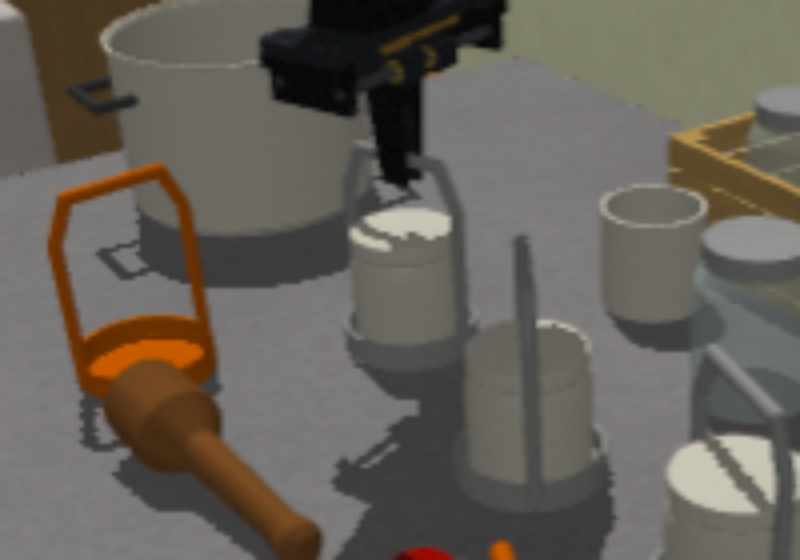

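```bash
python3 -m creep '[[4,0,0,0,0,0,0],[4,0,0,0,0,0,0]]' | grep -E "pos|force"; python3 -m creep '[[15,0,0,0,0,0,0],[30,0,0,0,0,0,0],[50,0,0,0,0,0,0],[60,0,0,0,0,0,0]]'; python3 g.py .521 .3165 .216; python3 - <<'E'
from h import *
f=imaging.grab_frame("side");cv2.imwrite("pics/s3.png",cv2.resize(f["frame"][80:220,110:310],None,fx=4,fy=4))
E
```

```text
tool_pos: [0.5231, 0.3167, 0.1288]
wrist_force: [0.4, -0.4, -3.3]
time: 8.3
tool_pos: [0.5234, 0.3169, 0.1279]
ee_rot: [0.002, 0.567, 0.824, 0.003]
wrist_force: [-0.2, 0.5, 0.1]
grip_width: 0.0395
t 8.3 pos [0.5234 0.3169 0.1279] jaw 20.9 turn [ 0.008 -0.     0.   ] shift mm now-axes [  0.5  -1.7 -88.1] after turn [  0.5  -2.4 -88.1] F [-0.21  0.46  0.07] q6 0.07 w 39.5
```

View pics/s3.png

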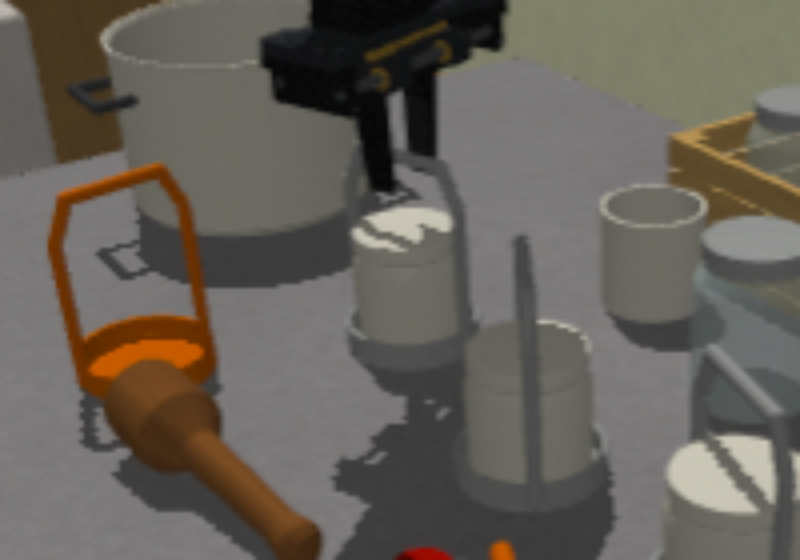

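Carrier 1 is standing and released. I go straight up, then on to carrier 2 at (0.494, 0.113), bar direction 59°.

```bash
python3 -m creep '[[60,0,0,-15,0.008,0,0],[60,0,0,-30,0,0,0],[60,0,0,-45,0,0,0],[60,0,0,0,0,0,0]]'; python3 g.py .494 .113 .215 59
```

```text
time: 8.85
tool_pos: [0.5232, 0.3168, 0.22]
ee_rot: [-0.0, 0.567, 0.824, -0.0]
wrist_force: [-0.8, 0.7, 0.3]
grip_width: 0.0601
t 8.85 pos [0.5232 0.3168 0.22  ] jaw 20.9 turn [-0.001  0.     0.905] shift mm now-axes [-180.   -99.9    5.1] after turn [-189.8   79.9    5. ] F [-0.77  0.68  0.31] q6 0.07 w 60.1
```

```bash
python3 -m creep '[[60,0,0,0,0,0,0.18],[60,0,0,0,0,0,0.18],[60,0,0,0,0,0,0.18],[60,0,0,0,0,0,0.18],[60,0,0,0,0,0,0.18],[60,-38,16,0,0,0,0],[60,-38,16,0,0,0,0],[60,-38,16,0,0,0,0],[60,-38,16,0,0,0,0],[60,-38,16,0,0,0,0],[60,0,0,0,0,0,0]]'; python3 g.py .494 .113 .215 59
```

```text
time: 10.22
tool_pos: [0.4841, 0.107, 0.2112]
ee_rot: [-0.001, 0.876, 0.482, -0.006]
wrist_force: [-1.2, 0.9, -0.6]
grip_width: 0.0598
t 10.22 pos [0.4841 0.107  0.2112] jaw -32.4 turn [-0.008  0.01  -0.025] shift mm now-axes [10.3  5.1 -3.9] after turn [10.2  5.4 -3.8] F [-1.16  0.85 -0.62] q6 0.65 w 59.8
```

```bash
python3 -m creep '[[60,10,5,-4,-0.008,0.01,-0.025],[60,0,0,0,0,0,0]]'|head -2;python3 w.py pics/w2.png .494 .113
```

```text
time: 10.48
tool_pos: [0.4946, 0.1141, 0.2147]
1316 z [0.146 0.149 0.15 ]
bar mean [0.4936 0.118  0.1485] mid [0.4925 0.1162] dir -121.14149381592868 len 0.08282814587079149
px 248 261 150 254
t 10.53 pos [0.4941 0.1141 0.2145] jaw -30.9 turn [-0.001 -0.    -0.   ] shift mm now-axes [-1.   0.5 88.5] after turn [-1.   0.4 88.5] F [ 0.62 -0.73  0.3 ] q6 0.63 w 59.9
```

View pics/w2.png

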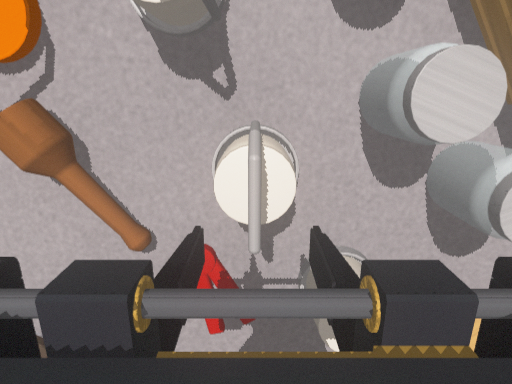

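Carrier 2's bar is at column 255, centred between the fingers and parallel to them. I descend.

```bash
python3 -m creep '[[60,0,0,25,0,0,0],[60,0,0,25,0,0,0],[60,0,0,22,0,0,0],[60,0,0,14,0,0,0],[60,0,0,0,0,0,0]]' 40|head -2; python3 g.py .4932 .115 .126 59
```

```text
time: 11.15
tool_pos: [0.4944, 0.1177, 0.1257]
t 11.15 pos [0.4944 0.1177 0.1257] jaw -30.6 turn [-0.001 -0.001  0.007] shift mm now-axes [-3.   0.3 -0.3] after turn [-3.   0.3 -0.3] F [1.03 0.23 0.07] q6 0.64 w 59.5
```

```bash
python3 -m creep '[[30,-3,0,0,0,0,0],[15,0,0,0,0,0,0],[4,0,0,0,0,0,0],[4,0,0,0,0,0,0],[4,0,0,0,0,0,0],[4,0,0,0,0,0,0],[4,0,0,0,0,0,0],[4,0,0,0,0,0,0]]' ;python3 g.py .4932 .115 .126 59
```

```text
time: 12.15
tool_pos: [0.4934, 0.1152, 0.1278]
ee_rot: [0.0, 0.868, 0.496, 0.001]
wrist_force: [0.1, -0.0, 0.6]
grip_width: 0.0092
t 12.15 pos [0.4934 0.1152 0.1278] jaw -30.6 turn [ 0.002 -0.002  0.008] shift mm now-axes [-0.3 -0.1  1.8] after turn [-0.3 -0.1  1.8] F [ 0.11 -0.    0.64] q6 0.63 w 9.2
```

```bash
python3 -m creep '[[4,0,0,-4,0,0,0],[4,0,0,-4,0,0,0],[4,0,0,-3,0,0,0],[4,0,0,0,0,0,0]]' ; for i in 1 2 3; do python3 -m creep '[[4,0,0,0,0,0,0]]'|grep -E "pos|force"; done
```

```text
time: 12.65
tool_pos: [0.4931, 0.1152, 0.139]
ee_rot: [-0.0, 0.868, 0.496, 0.001]
wrist_force: [0.4, 0.7, -4.8]
grip_width: 0.009
tool_pos: [0.493, 0.1151, 0.139]
wrist_force: [0.2, -0.2, -4.2]
tool_pos: [0.493, 0.1151, 0.1389]
wrist_force: [0.4, -0.0, -4.5]
tool_pos: [0.4929, 0.1151, 0.1388]
wrist_force: [-1.2, 0.2, -5.1]
```

Also about 5 N, so empty. I lower it back.

```bash
python3 -m creep '[[4,0,0,4,0,0,0],[4,0,0,3,0,0,0],[4,0,0,2,0,0,0],[4,0,0,2,0,0,0]]'| grep -E "pos|force"; python3 -m creep '[[4,0,0,0,0,0,0],[4,0,0,0,0,0,0]]'| grep -E "pos|force"; python3 -m creep '[[4,0,0,2,0,0,0]]'| grep -E "pos|force"
```

```text
tool_pos: [0.4928, 0.1152, 0.1277]
wrist_force: [-9.7, -1.3, 30.2]
tool_pos: [0.4929, 0.1152, 0.128]
wrist_force: [0.5, -0.7, -4.7]
tool_pos: [0.493, 0.1154, 0.1277]
wrist_force: [-13.7, -1.0, 43.7]
```

Contact with the counter at z = 0.1277, so I release, rise and go to carrier 3 at (0.5065, -0.070), bar direction 75.7°.

```bash
python3 -m creep '[[4,0,0,0,0,0,0],[15,0,0,0,0,0,0],[30,0,0,0,0,0,0],[50,0,0,0,0,0,0],[60,0,0,0,0,0,0]]'; python3 -m creep '[[60,0,0,-15,0,0,0],[60,0,0,-30,0,0,0],[60,0,0,-45,0,0,0],[60,0,0,0,0,0,0]]'; python3 g.py .5065 -.07 .215 75.7
```

```text
time: 14.52
tool_pos: [0.4938, 0.1154, 0.1282]
ee_rot: [0.0, 0.868, 0.496, 0.002]
wrist_force: [0.2, 0.9, 0.1]
grip_width: 0.0397
time: 15.02
tool_pos: [0.4936, 0.1152, 0.2235]
ee_rot: [0.001, 0.868, 0.496, 0.003]
wrist_force: [0.3, -0.0, -0.1]
grip_width: 0.0601
t 15.03 pos [0.4936 0.1152 0.2235] jaw -30.6 turn [ 0.004 -0.004 -0.284] shift mm now-axes [-153.   105.3    8.3] after turn [-176.3   58.3    8.5] F [ 0.29 -0.04 -0.06] q6 0.63 w 60.1
```

```bash
python3 -m creep '[[60,0,0,0,0,0,-0.14],[60,0,0,0,0,0,-0.14],[60,-35,12,2,0,0,0],[60,-35,12,2,0,0,0],[60,-35,12,2,0,0,0],[60,-35,12,2,0,0,0],[60,-25,8,2,0,0,0],[60,0,0,0,0,0,0]]'|head -2; python3 g.py .5065 -.07 .215 75.7
```

```text
time: 16.02
tool_pos: [0.5068, -0.063, 0.2135]
t 16.02 pos [ 0.5068 -0.063   0.2135] jaw -13.9 turn [ 0.004 -0.003  0.007] shift mm now-axes [-6.9  1.4 -1.5] after turn [-6.9  1.5 -1.5] F [-0.26  0.12  0.14] q6 -0.01 w 60.1
```

```bash
python3 -m creep '[[60,-7,1.5,-1,0.004,-0.003,0.007],[60,0,0,0,0,0,0]]'|head -2;python3 w.py pics/w3.png .5065 -.07
```

```text
time: 16.27
tool_pos: [0.5063, -0.0693, 0.2146]
1293 z [0.146 0.149 0.15 ]
bar mean [ 0.5053 -0.0672  0.1486] mid [ 0.5047 -0.0696] dir -104.1136827651006 len 0.08193356488621184
px 250 262 153 255
t 16.32 pos [ 0.5062 -0.0691  0.2145] jaw -14.3 turn [-0.001 -0.    -0.   ] shift mm now-axes [-0.8  0.6 88.5] after turn [-0.8  0.5 88.5] F [-0.24  0.3  -0.06] q6 -0.02 w 59.9
```

View pics/w3.png

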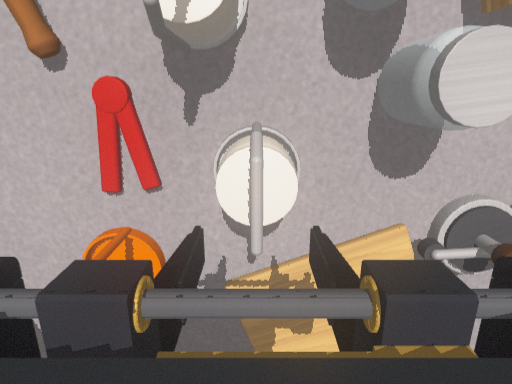

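Carrier 3's bar is at column 256, centred between the fingers. I descend.

```bash
python3 -m creep '[[60,0,0,25,0,0,0],[60,0,0,25,0,0,0],[60,0,0,22,0,0,0],[60,0,0,14,0,0,0],[60,0,0,0,0,0,0]]' 50|head -2; python3 g.py .506 -.0695 .126 75.8
```

```text
time: 16.95
tool_pos: [0.5067, -0.0661, 0.1272]
t 16.95 pos [ 0.5067 -0.0661  0.1272] jaw -14.0 turn [ 0.001 -0.001  0.003] shift mm now-axes [-3.5  0.1  1.2] after turn [-3.5  0.1  1.2] F [-0.09 -0.28  1.24] q6 -0.02 w 60.2
```

```bash
python3 -m creep '[[30,-3.5,0,1,0,0,0],[15,0,0,0,0,0,0],[4,0,0,0,0,0,0],[4,0,0,0,0,0,0],[4,0,0,0,0,0,0],[4,0,0,0,0,0,0],[4,0,0,0,0,0,0],[4,0,0,0,0,0,0]]' ; python3 -m creep '[[4,0,0,-4,0,0,0],[4,0,0,-4,0,0,0],[4,0,0,-3,0,0,0],[4,0,0,0,0,0,0]]' ; for i in 1 2 3; do python3 -m creep '[[4,0,0,0,0,0,0]]'|grep -E "pos|force"; done
```

```text
time: 17.95
tool_pos: [0.506, -0.0697, 0.1281]
ee_rot: [0.001, 0.788, 0.616, 0.001]
wrist_force: [-1.4, -0.7, -0.2]
grip_width: 0.0089
time: 18.45
tool_pos: [0.5054, -0.0695, 0.1388]
ee_rot: [0.0, 0.788, 0.616, 0.0]
wrist_force: [0.6, 0.7, -6.9]
grip_width: 0.0086
tool_pos: [0.5054, -0.0694, 0.1387]
wrist_force: [0.2, -0.1, -7.3]
tool_pos: [0.5054, -0.0694, 0.1386]
wrist_force: [-1.3, -0.0, -7.1]
tool_pos: [0.5053, -0.0694, 0.1385]
wrist_force: [0.4, -0.7, -7.2]
```

Readings are −6.9 to −7.3 N against about −4.7 N for the other two, so carrier 3 holds the full crock. I lift it to carrying height.

```bash
python3 -m creep '[[4,0,0,-6,0,0,0],[4,0,0,-12,0,0,0],[4,0,0,-18,0,0,0],[4,0,0,-20,0,0,0],[4,0,0,-20,0,0,0],[4,0,0,-15,0,0,0],[4,0,0,-10,0,0,0],[4,0,0,-5,0,0,0],[4,0,0,0,0,0,0]]' 60; python3 g.py .557 -.282 .244; python3 - <<'E'
from h import *
f=imaging.grab_frame("side");cv2.imwrite("pics/s4.png",f["frame"])
E
```

```text
time: 19.95
tool_pos: [0.5048, -0.0693, 0.2527]
ee_rot: [0.001, 0.788, 0.616, 0.001]
wrist_force: [-0.2, 0.4, -8.4]
grip_width: 0.0087
t 19.95 pos [ 0.5048 -0.0693  0.2527] jaw -14.0 turn [ 0.003 -0.001  0.   ] shift mm now-axes [-193.7  102.2    8.9] after turn [-193.7  102.2    8.7] F [-0.22  0.4  -8.43] q6 -0.02 w 8.7
```

View pics/s4.png

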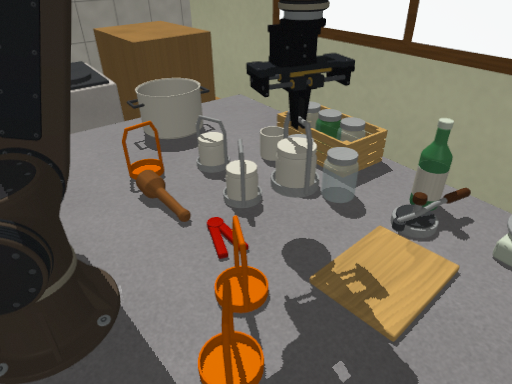

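The full carrier hangs level at (297,165) in the side view. I carry it over the board.

```bash
python3 -m creep '[[4,-5,2.5,0,0,0,0],[4,-10,5,0,0,0,0],[4,-15,8,1,0,0,0],[4,-19,10,1,0,0,0],[4,-21,11,1,0,0,0],[4,-21,11,1,0,0,0],[4,-21,11,1,0,0,0],[4,-21,11,1,0,0,0],[4,-19,10,1,0,0,0],[4,-15,8,0,0,0,0],[4,-10,6,0,0,0,0],[4,-7,4,0,0,0,0],[4,-3,2,0,0,0,0],[4,0,0,0,0,0,0],[4,0,0,0,0,0,0]]'; python3 g.py .557 -.282 .244
```

```text
time: 21.88
tool_pos: [0.5589, -0.2901, 0.2424]
ee_rot: [-0.001, 0.788, 0.615, -0.0]
wrist_force: [0.2, -0.1, -7.6]
grip_width: 0.0085
t 21.88 pos [ 0.5589 -0.2901  0.2424] jaw -14.1 turn [-0.001 -0.001 -0.   ] shift mm now-axes [ 7.4 -3.8 -1.6] after turn [ 7.4 -3.8 -1.6] F [ 0.18 -0.11 -7.57] q6 -0.34 w 8.5
```

```bash
python3 -m creep '[[4,4,-2,-1,0,0,0],[4,3,-2,-1,0,0,0],[4,0,0,0,0,0,0],[4,0,0,0,0,0,0],[4,0,0,0,0,0,0],[4,0,0,0,0,0,0]]'; python3 g.py .557 -.282 .244; python3 - <<'E'
from h import *
import pickle
for n in("side","top"):
    f=imaging.grab_frame(n);cv2.imwrite(f"pics/{n}5.png",f["frame"]);pickle.dump(f,open(n+"5.pkl","wb"))
f=pickle.load(open("top5.pkl","rb"));P=cloud(f);im=f["frame"]
for c in [(150,178),(228,187)]:
    q=P[c[1]-40:c[1]+40,c[0]-38:c[0]+38].reshape(-1,3)
    b=q[(q[:,2]>.13)&(q[:,2]<.165)];t=q[(q[:,2]>.087)&(q[:,2]<.1)]
    print(len(b),b.mean(0).round(3),(t.max(0)+t.min(0))/2)
f=pickle.load(open("side5.pkl","rb"));P=cloud(f)
d=np.hypot(P[...,0]-.557,P[...,1]+.282)<.07
for a in (.10,.12,.14,.16,.18,.2,.22):
    q=P[d&(P[...,2]>a)&(P[...,2]<a+.02)]; print(a,len(q),q.mean(0).round(3) if len(q) else"",np.ptp(q,axis=0).round(3) if len(q) else"")
E
```

```text
time: 22.62
tool_pos: [0.5565, -0.2809, 0.245]
ee_rot: [-0.001, 0.788, 0.616, 0.0]
wrist_force: [0.2, -0.7, -8.5]
grip_width: 0.0087
t 22.62 pos [ 0.5565 -0.2809  0.245 ] jaw -14.0 turn [-0.001 -0.001 -0.   ] shift mm now-axes [-0.9  0.7  1. ] after turn [-0.9  0.7  1. ] F [ 0.23 -0.7  -8.51] q6 -0.33 w 8.7
162 [0.526 0.315 0.147] [0.52564572 0.31416014 0.09332311]
159 [0.492 0.114 0.148] [0.49389682 0.11108517 0.09239875]
0.1 85 [ 0.521 -0.303  0.118] [0.071 0.087 0.004]
0.12 846 [ 0.525 -0.298  0.131] [0.089 0.103 0.02 ]
0.14 515 [ 0.527 -0.302  0.15 ] [0.037 0.089 0.02 ]
0.16 544 [ 0.527 -0.302  0.17 ] [0.051 0.107 0.02 ]
0.18 627 [ 0.529 -0.3    0.189] [0.054 0.109 0.02 ]
0.2 1212 [ 0.549 -0.287  0.208] [0.078 0.107 0.02 ]
0.22 157 [ 0.551 -0.294  0.23 ] [0.033 0.107 0.02 ]
```

View pics/side5.png

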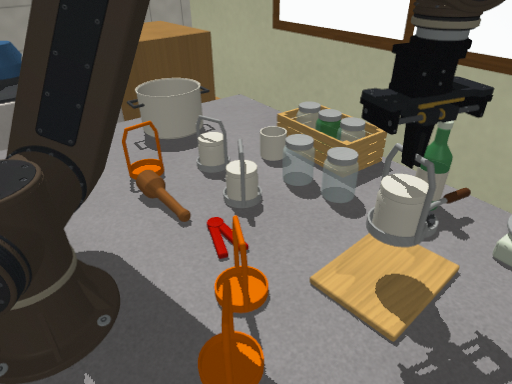

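View pics/top5.png

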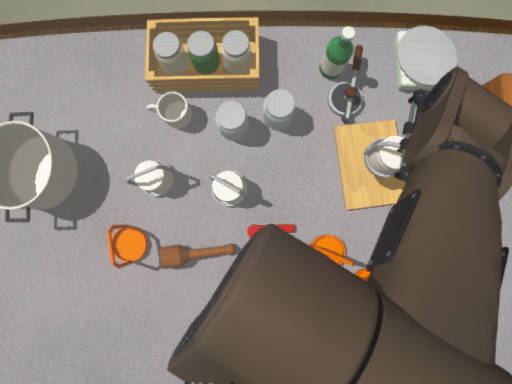

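The carrier hangs over the board at (403,205) in the side view. The empties and bystanders appear unmoved. Last check is its level and centring.

```bash
python3 - <<'E'
from h import *
import pickle
for n in("side","top"):
    f=pickle.load(open(n+"5.pkl","rb"));P=cloud(f);hsv=cv2.cvtColor(f["frame"],cv2.COLOR_BGR2HSV)
    m=(np.hypot(P[...,0]-.557,P[...,1]+.282)<.035)&(P[...,2]>.195)&(P[...,2]<.225)
    q=P[m]
    for _ in range(4):
        A=np.c_[q[:,:2]-[.557,-.282],np.ones(len(q))];c,*_=np.linalg.lstsq(A,q[:,2],rcond=None);r=q[:,2]-A@c;q=q[abs(r)<max(.002,1*r.std())]
    print(n,len(q),"slopes",c.round(3),"ctr",((q.max(0)+q.min(0))/2).round(3))
f=pickle.load(open("side5.pkl","rb"));P=cloud(f)
m=(np.hypot(P[...,0]-.557,P[...,1]+.282)<.07)&(P[...,2]>.13)&(P[...,2]<.145);q=P[m]
def res(p):return np.hypot(q[:,0]-p[0],q[:,1]-p[1])-p[2]
from scipy.optimize import least_squares
print(least_squares(res,[.557,-.282,.05],loss="soft_l1",f_scale=.002).x)
E
python3 -m creep '[[4,0,0,0,0,0,0],[4,0,0,0,0,0,0],[4,0,0,0,0,0,0]]'
```

```text
side 748 slopes [-0.005  0.002  0.208] ctr [ 0.557 -0.282  0.208]
top 309 slopes [-0.015 -0.006  0.209] ctr [ 0.557 -0.274  0.209]
[ 0.56076537 -0.28188436  0.0483776 ]
time: 23.1
tool_pos: [0.5565, -0.281, 0.2449]
ee_rot: [-0.001, 0.788, 0.616, 0.0]
wrist_force: [0.3, 0.1, -8.1]
grip_width: 0.0088
```

```bash
python3 -c "
from plant import robot
robot.hand_in()"
```

```text
the job is handed in; nothing more can be done
```

I found the full crock by lifting all three carriers, and handed in with its carrier held over the middle of the board at about 23 s.

- **Finding the full one:** the wrist force was about −4.7 N for the first two carriers (start positions near (0.52, 0.31) and (0.49, 0.11)). The third, near (0.51, −0.07), read −6.9 to −7.3 N, and −7.6 to −8.5 N once lifted high. Single readings scatter by about 1 N, but the gap is clear.
- **Empties:** I lowered both until they touched the counter and released them there. Measured from the top camera, the first shifted about 3–4 mm and the second about 1 mm. Setting the first down took a few probing presses, the hardest 49 N at the wrist.
- **Hold over the board:**

| Check | Result |
|---|---|
| Underside above the board | about 99 mm |
| Carrier centre from the board's middle | within about 5 mm (side camera) |
| Tilt, fitted to the crock's top | 0.015 rad or less in both views |
| TCP | steady to 0.1 mm over the last rows |

- **Disagreement:** the top camera put the crock's top 8 mm further along y than the side camera did. The arm and gripper hid part of it from above, so I trusted the side view; either way it is well inside the 40 mm limit.
- **Bystanders:** I checked these only by eye. None looked moved in the final pictures; the arm partly hid the opener from above, but the side view showed it in place.

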